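# Put the lathe's faceplate set away in its tray

## Robot

A 7-joint arm with a two-finger parallel gripper is mounted at the origin on the work surface. World frame = base frame: x ahead of the robot, y to its left, z up, the work surface at z = 0. Lengths are in mm, angles in rad, forces in N, time in s.
With the tool pointing down it reaches from about 400 to 850 mm from the base axis. Payload 10.4 kg.
Tool frame: the origin (TCP) lies on the centre line of the jaws, within the pads' length; the fingertips stand 8 mm ahead of it and the grasp point (between the pads) lies 11 mm behind it; z points along the fingers, y is the line along which they close (so a half turn about z gives the same grasp; the last joint's range is limited). The gripper opens to 87 mm and grips with 3 to 60 N. Pads are 19 mm wide; open, the fingers measure 117 mm over their backs; the gripper's body (75 mm by 190 mm) begins 51 mm behind the grasp point.
Start: joints at [-1.126, 0.332, -0.065, 1.46, 0.022, 1.35, -0.088], TCP at [281.818, 557.88, 230.576] pointing down, gripper open.
Joint ranges: [-2.6, 2.6], [-0.5, 2.12], [-1.47, 1.34], [0.16, 2.42], [-1.27, 4.41], [0.06, 2.06], [-2.6, 2.6]. Speed limits (rad/s): [2.22, 2.22, 2.79, 2.79, 3.14, 3.14, 3.14].

## Interface

Orientations are given as a 3x3 rotation matrix whose columns are the frame's x, y, z axes.
In Python, from station import readout, get_image, camera_info, r, spot_in, outline_of gives the robot as it stands.
- The arm moves only by the shell command python3 -m jog 'ROWS' [FORCE]. ROWS is JSON, a list of rows, each an object with "grip": the opening, from 0 (shut) to 1 (fully open); "delta_pos": the shift along the tool's x, y, z in mm, a list of three; "yaw": the turn about the tool's z in degrees. In form: [{"grip": grip, "delta_pos": [x, y, z], "yaw": yaw}, ...]. A call has exactly 8 rows; each row shifts and turns the commanded pose from where the row before left it, along the tool's axes as they then stand; what a row does not reach is not made up. A row lasts 1/8 s, in which the tool goes at most 62.5 mm and 10.7 degrees, less where a joint would pass 70% of its speed; a pose out of reach is approached as far as the arm can. A call is refused whole if a number of a shift passes 62.5 or a number of a turn 10.7, either way. A call with a gripper value outside its range is refused whole. The fingers move at their own pace and stop on an object; FORCE is the grip in N (left out, the last holds). Time passes only in rows, so rows that do not move let the fingers close, or fill a call up. It gives the time, the measured TCP pose, the force, the opening and the grip force at its end, in the units of the state.
- readout.observe(): the state, without advancing time (a new reading comes with each control period).
- get_image(name): name is "scene" or "top"; returns the picture (384x512x3 uint8, blue, green, red); there is no depth.
- camera_info(name): a dict with "mtx" (3x3 intrinsics, pixels), "dist" ([k1, k2, p1, p2, k3] as OpenCV has them; the pictures are not rectified), "extrinsics" (4x4, takes a point from world to camera coordinates). Camera axes: x right, y down, z forward; pixel columns grow to the right and rows downward; lengths in mm; the calibration is good to about 2 mm. A picture is of the moment at which its call begins. camera_info takes no time and is no camera call.
- r.sign_off(): hands the job in; it is judged then, once.
Trained networks look in the newest picture that a camera, given by its name, has taken for a name from the list of things; names that differ only in an ending like _2 or _b are one class to them, and where a whole thing is asked for, a point or a joint stands for the part that bears it (a point fixed in the world has none). Each returns a list of dicts, best first, with "p" (0 to 1); they miss things now and then, are a little off and sometimes report something else, mostly with a low value. They report only what shows in the picture. A call takes as long as a camera call. They do not tell look-alikes from the thing itself.
- spot_in(camera, name): "xyz" ([x, y, z] in mm, in the coordinates of the camera as it stood for that picture, good to about 4 mm: the middle of the surface that is visible of it).
- outline_of(camera, name): "region" (384x512 bool, what is visible of it).
The state is a dict: "clock": time; "qpos": joint angles; "dq": joint speeds; "tau": joint torques, N m; "ee_pos": TCP position; "orientation": TCP orientation; "contact_force": force on the tool from outside, world axes, zero at the start; "ft_torque": the same for the moment, N m; "grip_width": finger opening in mm; "gripper_force": force on a finger pad.
Only numpy, scipy, OpenCV 4.12 (cv2) and the standard library are available. Lean on these libraries where they do the work, as an engineer would, in place of code of your own. Each camera call takes 0.05 s, during which the arm holds its last target. There are 200 camera calls.

## Task

Put the wood lathe's faceplates away in the plywood tray: set the silver and the black faceplate hub up, side by side and all but touching, midway on the line from the chuck to the centre block, silver on the chuck's side and black on the block's side, then pack the red one on top of both, hub down, so that its hub goes down between their two hubs. Lay the spanner flat in the tray just behind the pack (the side away from the robot), parallel to the row and centred on it, and set the screw tin upright in the tray just in front of the pack (the robot's side), in line with the red faceplate. Leave the egg cup and the gouge where they are.

Things in the scene. Friction and masses are not known exactly. Their poses are not given: they have to be found in the camera images.
- silver_plate: Loose bright silver aluminium faceplate, hat-shaped: a 60 mm round flange 9 mm thick with a 26 mm round hub (a hexagon collar at its root) standing 30 mm out of its middle; 39 mm high in all. Lies on the bench hub up. Origin: centre of its underside (the flat flange face); z points up out of the hub. About 110 g.
- black_plate: Loose black steel faceplate of the same shape and size: a 60 mm round flange 9 mm thick with a 26 mm round hub (a hexagon collar at its root) standing 30 mm out of its middle; 39 mm high in all. Lies on the bench hub up. Origin: centre of its underside (the flat flange face); z points up out of the hub. About 280 g.
- red_plate: Loose red faceplate, same shape and size, but standing hub down: 26 mm hub from 0 to 30 mm, 60 mm flange on top from 30 to 39 mm. Origin: centre of its underside, the free end of the hub; z points up to the flange. About 120 g. Packed rightly, its hub end stands on the flanges of the other two, 9 mm above the tray's floor, and its flange lies on their hub tops.
- tin: Loose round screw tin, closed, 44 mm across and 24 mm high, bare metal with a yellow lid. Origin: centre of its underside; z up. About 120 g.
- spanner: Loose flat open-ended steel spanner, 155 mm long, 9 mm thick. Its x axis runs along it to the open jaw (head 43 mm wide, x = 34 to 69 mm); the shank, 12 mm wide, runs from x = -76 to 34 mm; the other end (to x = -89 mm) is round, 20 mm wide, with a hole. Origin: under the shank at the balance point, a good place to grip. z up. About 160 g.
- tray: Fixed plywood tray with a low rim. Its floor is 6 mm thick (top at z = 6 mm), the rim 6 mm thick with its top at z = 14 mm. Origin: on the underside (bench height), midway between the chuck and the centre block. y runs along the row to the robot's left, x away from the robot. Inside it reaches from x = -98 to 95 mm and y = -185 to 185 mm.
- chuck: Fixed four-jaw lathe chuck, dark steel, standing jaws up in the tray at one end of the row (either end), 95 mm across, 65 mm high. Origin: centre of its underside, on the tray's floor, 128 mm from the tray's origin along its y axis; z up, yaw of no meaning.
- centre_block: Fixed beech centre block holding three upright lathe centres (two steel, one brass), in the tray at the other end of the row: 120 mm (its x) by 56 mm (its y), 30 mm high, 69 mm with the centres. Origin: centre of its underside, on the tray's floor, 128 mm from the tray's origin along its y axis; z up.
- egg_cup: Bystander: loose brown wooden egg cup, 49 mm across the rim, 62 mm high, standing among the loose things in front of the tray. Origin: centre of its foot; z up.
- gouge: Bystander: loose turning gouge with a light wooden handle, about 400 mm long, 31 mm thick, lying on the bench at one side. Origin: under it, on the bench, near the brass ferrule; x along it to the cutting end.
Things that resemble listed ones, but are neither listed nor needed, are in the scene too. Of the things that look like the spanner, the larger one is meant.

How it is judged:
By the outcome, as a careful person would: the job done as asked, in the order asked, and still so for the second after the job is handed in, with the robot touching nothing.
It also fails if it takes over 120 s, if anything falls off the work surface, if the arm or the gripper's body presses on something with over 40 N, if the wrist force passes 120 N, or if a joint passes its speed limit or range.

## Working session

There is one attempt and no reset: what is moved stays moved. The work goes in short steps, Python scripts to look and compute and a shell command to move; the robot and the scene stay as the last step left them, time stands still between calls to the robot, and variables do not carry over. Pictures are saved under pics/ and viewed, at most 14 in all, crops included, and the job is handed in when it is done.

```bash
ls; mkdir -p pics; python3 - <<'E'
from station import *
import cv2,numpy as np
for c in("scene","top"):
    cv2.imwrite(f"pics/{c}0.png",get_image(c)); i=camera_info(c); print(c,np.round(i["mtx"],1).tolist(),i["dist"],np.round(i["extrinsics"],3).tolist())
    E=np.array(i["extrinsics"]);Ei=np.linalg.inv(E)
    for n in "silver_plate black_plate red_plate tin spanner tray chuck centre_block egg_cup gouge".split():
        print(n,[(round(d["p"],2),np.round((Ei@np.r_[d["xyz"],1])[:3]).tolist()) for d in spot_in(c,n)][:4])
s=readout.observe();print(s)
E
```

```text
pics
scene [[446.5, 0.0, 255.7], [0.0, 446.5, 192.8], [0.0, 0.0, 1.0]] [0.01777179 0.         0.         0.         0.        ] [[-0.626, 0.78, 0.003, 350.97], [0.633, 0.51, -0.582, -256.931], [-0.455, -0.362, -0.813, 1535.709], [0.0, 0.0, 0.0, 1.0]]
silver_plate [(0.86, [445.0, -8.0, 9.0])]
black_plate [(0.66, [438.0, -132.0, 7.0])]
red_plate [(0.56, [448.0, -269.0, 38.0])]
tin [(0.72, [448.0, 267.0, 27.0])]
spanner [(0.5, [517.0, -394.0, 15.0]), (0.4, [342.0, -500.0, 6.0])]
tray [(0.67, [648.0, 89.0, 7.0])]
chuck [(0.83, [632.0, -40.0, 51.0])]
centre_block [(0.86, [648.0, 213.0, 36.0])]
egg_cup [(0.77, [438.0, 138.0, 47.0])]
gouge [(0.98, [483.0, 387.0, 23.0])]
top [[349.2, 0.0, 259.1], [0.0, 349.2, 189.6], [0.0, 0.0, 1.0]] [-0.0957569  0.         0.         0.         0.       ] [[0.01, -1.0, 0.01, -43.091], [-0.984, -0.011, -0.18, 479.142], [0.18, -0.008, -0.984, 969.209], [0.0, 0.0, 0.0, 1.0]]
silver_plate [(0.7, [439.0, -13.0, 10.0])]
black_plate [(0.56, [434.0, -135.0, 10.0])]
red_plate [(0.65, [449.0, -268.0, 41.0])]
tin [(0.49, [443.0, 267.0, 24.0]), (0.27, [625.0, 84.0, 5.0
[... 446 characters left out ...]
833]), 'dq': array([-0.00025841, -0.00083805, -0.00106002, -0.00086832,  0.00038178,
        0.00078783, -0.00036338]), 'tau': array([ 4.46440790e-04, -6.23031521e+01,  2.45922001e-02, -3.90137994e+01,
       -6.11678394e-02,  3.13304889e-02,  3.94569906e-05]), 'ee_pos': array([281.83423206, 557.85430479, 230.55018458]), 'orientation': array([[-8.92558510e-01,  4.50931599e-01,  6.24224555e-06],
       [ 4.50931599e-01,  8.92558510e-01,  9.15087018e-06],
       [-1.44515287e-06,  1.09825128e-05, -1.00000000e+00]]), 'contact_force': array([-0.03777886,  0.75216987,  0.24578503]), 'ft_torque': array([-0.00937147,  0.00825895,  0.04218801]), 'gripper_force': 0.0, 'grip_width': 87.15464638062643}
```

View pics/top0.png

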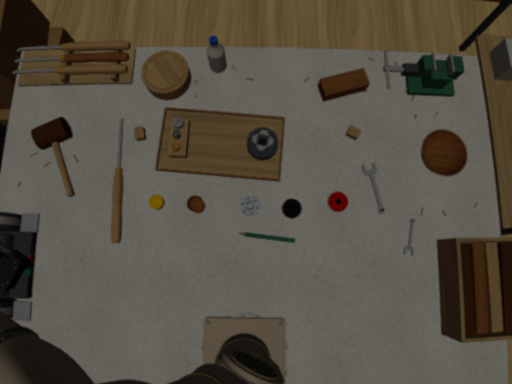

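View pics/scene0.png

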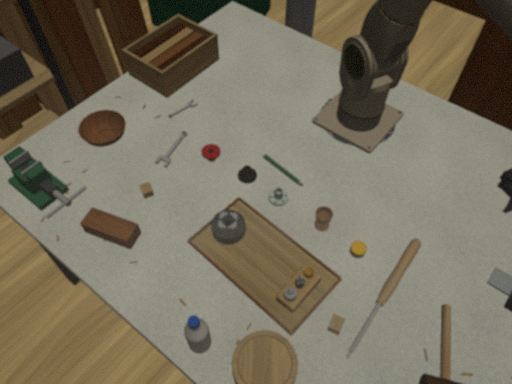

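The top view shows the tray at (220,145), with the chuck on its right (262,142) and the block on its left (178,137). In front are the tin (157,201), egg cup (196,204), silver (249,206), black (291,208) and red (337,201). The large spanner is at (372,187) with its jaw away from the robot; the small decoy is at (409,237). The scene view agrees. Next I fit poses to the outlines from both cameras.

```bash
cat > fit.py <<'E'
from station import *
import cv2,numpy as np
from scipy.optimize import minimize
def circ(r,z,n=40):
    a=np.arange(n)*2*np.pi/n; return np.c_[r*np.cos(a),r*np.sin(a),0*a+z]
def box(x0,x1,y0,y1,z0,z1): return np.array([(x,y,z) for x in(x0,x1) for y in(y0,y1) for z in(z0,z1)],float)
up=np.r_[circ(30,0),circ(30,9),circ(13,39)]; dn=np.r_[circ(13,0),circ(30,30),circ(30,39)]
M=dict(silver_plate=up,black_plate=up,red_plate=dn,tin=np.r_[circ(22,0),circ(22,24)],tray=box(-104,101,-191,191,0,14),
 spanner=np.r_[box(45,69,-18,18,0,9),box(36,60,-21.5,21.5,0,9),circ(10,0)-[79,0,0],circ(10,9)-[79,0,0]],
 chuck=np.r_[circ(47.5,0),circ(47.5,50)],centre_block=box(-60,60,-28,28,0,30))
S=8
def proj(P,c):
    i=camera_info(c);E=np.array(i["extrinsics"]);return cv2.projectPoints(P,cv2.Rodrigues(E[:3,:3])[0],E[:3,3],np.array(i["mtx"]),np.array(i["dist"]))[0][:,0]
def back(uv,z,c):
    i=camera_info(c);E=np.array(i["extrinsics"]);n=cv2.undistortPoints(np.array(uv,float).reshape(-1,1,2),np.array(i["mtx"]),np.array(i["dist"]))[:,0]
    d=np.c_[n,np.ones(len(n))]@E[:3,:3];o=-E[:3,:3].T@E[:3,3];return o+d*((z-o[2])/d[:,2])[:,None]
def fit(n,x0,z=0,cams=("top","scene"),yaw=True,tol=60):
    H={}
    for c in cams:
        best=None
        for d in outline_of(c,n):
            R=d["region"].astype(np.uint8); k,L,st,ce=cv2.connectedComponentsWithStats(R)
            if k<2: continue
            j=1+np.argmax(st[1:,4]); p=back([ce[j]],10,c)[0]
            if np.hypot(*(p[:2]-x0[:2]))<tol: best=R;break
        if best is None: continue
        B=cv2.resize(best,None,fx=S,fy=S,interpolation=cv2.INTER_NEAREST)
        ct=np.concatenate(cv2.findContours(B,cv2.RETR_EXTERNAL,cv2.CHAIN_APPROX_NONE)[0])
        h=cv2.convexHull(ct); H[c]=h
    out={}
    def cost(v,cs):
        a=v[2]/50 if yaw else 0; Rz=np.array([[np.cos(a),-np.sin(a),0],[np.sin(a),np.cos(a),0],[0,0,1]])
        P=M[n]@Rz.T+[v[0],v[1],z]; s=0
        for c in cs:
            h=((proj(P,c)+.5)*S).astype(np.float32); q=cv2.convexHull(h); I=cv2.intersectConvexConvex(q,H[c].astype(np.float32))[0]
            s+=1-I/(cv2.contourArea(q)+cv2.contourArea(H[c])-I)
        return s
    for cs in [[c] for c in H]+([list(H)] if len(H)>1 else []):
        v=np.array([x0[0],x0[1],x0[2]*50 if yaw else 0],float)
        sim=np.array([v,v+[8,0,0],v+[0,8,0],v+[0,0,8]]) if yaw else np.array([v[:2],v[:2]+[8,0],v[:2]+[0,8]])
        r_=minimize(cost,v if yaw else v[:2],args=(cs,),method="Nelder-Mead",options=dict(initial_simplex=sim,xatol=.1,fatol=1e-5))
        out["+".join(cs)]=(np.round(r_.x[:2],1).tolist(),round(np.degrees(r_.x[2]/50),1) if yaw else None,round(r_.fun/len(cs),3))
    return out
E
cat > m.py <<'E'
from fit import *
get_image("top");get_image("scene")
for n,x0,z,y in [("silver_plate",(440,-12,0),0,0),("black_plate",(435,-133,0),0,0),("red_plate",(448,-268,0),0,0),("tin",(445,267,0),0,0),("spanner",(514,-393,.3),0,1),("tray",(636,86,-.05),0,1),("chuck",(624,-43,0),6,0),("centre_block",(640,209,-.05),6,1)]:
    print(n,fit(n,x0,z,yaw=bool(y)))
E
python3 m.py
```

```text
silver_plate {'top': ([439.6, -11.5], None, np.float64(0.082)), 'scene': ([438.5, -15.1], None, np.float64(0.03)), 'top+scene': ([438.8, -13.6], None, np.float64(0.086))}
black_plate {'top': ([432.3, -135.7], None, np.float64(0.064)), 'scene': ([433.7, -140.6], None, np.float64(0.075)), 'top+scene': ([432.8, -136.4], None, np.float64(0.128))}
red_plate {'top': ([449.8, -266.6], None, np.float64(0.072)), 'scene': ([450.7, -272.4], None, np.float64(0.052)), 'top+scene': ([450.6, -269.9], None, np.float64(0.108))}
tin {'top': ([445.3, 268.7], None, np.float64(0.07)), 'scene': ([444.9, 263.6], None, np.float64(0.117)), 'top+scene': ([445.9, 266.9], None, np.float64(0.149))}
spanner {'top': ([505.2, -389.9], np.float64(13.4), np.float64(0.065)), 'scene': ([500.8, -397.7], np.float64(14.8), np.float64(0.211)), 'top+scene': ([505.5, -391.3], np.float64(12.8), np.float64(0.162))}
tray {'top': ([630.9, 81.9], np.float64(-4.2), np.float64(0.032))}
chuck {'top': ([622.8, -45.9], None, np.float64(0.04)), 'scene': ([620.5, -50.4], None, np.float64(0.103)), 'top+scene': ([623.3, -46.6], None, np.float64(0.077))}
centre_block {'top': ([644.7, 210.6], np.float64(-1.9), np.float64(0.082)), 'scene': ([642.5, 205.5], np.float64(-2.0), np.float64(0.071)), 'top+scene': ([643.9, 207.7], np.float64(-2.1), np.float64(0.094))}
```

```bash
cat > go.py <<'E'
import sys,numpy as np
from station import readout
s=readout.observe();x,y,z,a=map(float,sys.argv[1:5]);R=s["orientation"];c=np.degrees(np.arctan2(R[1,1],R[0,1]))
t=(c-a+90)%180-90; b=np.radians(c-t);Y=np.array([np.cos(b),np.sin(b)]);X=np.array([-Y[1],Y[0]]);d=np.array([x,y])-s["ee_pos"][:2]
print("yaw",round(t,2),"then dx dy dz",np.round([d@X,d@Y,s["ee_pos"][2]-z],1),"q7",s["qpos"][6].round(2),"t",round(s["clock"],2))
E
python3 -m jog '[{"grip":1,"delta_pos":[0,0,0],"yaw":9.7},{"grip":1,"delta_pos":[0,0,0],"yaw":9.7},{"grip":1,"delta_pos":[0,0,0],"yaw":9.7},{"grip":1,"delta_pos":[0,0,0],"yaw":9.7},{"grip":1,"delta_pos":[0,0,0],"yaw":9.7},{"grip":1,"delta_pos":[0,0,0],"yaw":9.7},{"grip":1,"delta_pos":[0,0,0],"yaw":9.7},{"grip":1,"delta_pos":[0,0,0],"yaw":0}]' 20
python3 go.py 439 -13.3 110 -4.6
```

```text
clock: 3.0
ee_pos: [281.7, 557.9, 230.6]
orientation: [[0.081, 0.997, 0.0], [0.997, -0.081, 0.0], [0.0, 0.0, -1.0]]
contact_force: [0.1, -0.2, 0.1]
grip_width: 86.8
gripper_force: 0.0
yaw -0.04 then dx dy dz [-556.8  202.6  120.6] q7 -1.23 t 3.0
```

```bash
python3 -m jog '[{"grip":1,"delta_pos":[-55.7,20.3,0],"yaw":0},{"grip":1,"delta_pos":[-55.7,20.3,0],"yaw":0},{"grip":1,"delta_pos":[-55.7,20.3,0],"yaw":0},{"grip":1,"delta_pos":[-55.7,20.3,0],"yaw":0},{"grip":1,"delta_pos":[-55.7,20.3,0],"yaw":0},{"grip":1,"delta_pos":[-55.7,20.3,0],"yaw":0},{"grip":1,"delta_pos":[-55.7,20.3,0],"yaw":0},{"grip":1,"delta_pos":[-55.7,20.3,0],"yaw":0}]' 
python3 -m jog '[{"grip":1,"delta_pos":[-55.7,20.3,0],"yaw":0},{"grip":1,"delta_pos":[-55.7,20.3,0],"yaw":0},{"grip":1,"delta_pos":[0,0,30],"yaw":0},{"grip":1,"delta_pos":[0,0,40],"yaw":0},{"grip":1,"delta_pos":[0,0,40],"yaw":0},{"grip":1,"delta_pos":[0,0,0],"yaw":0},{"grip":1,"delta_pos":[0,0,0],"yaw":0},{"grip":1,"delta_pos":[0,0,0],"yaw":0}]' 
python3 go.py 439 -13.3 28 -4.6; python3 - <<'E'
from station import *
import cv2
cv2.imwrite("pics/s1.png",cv2.resize(get_image("scene")[80:280,150:420],None,fx=2.9,fy=2.9))
E
```

```text
clock: 4.0
ee_pos: [407.4, 98.5, 230.9]
orientation: [[0.077, 0.997, 0.001], [0.997, -0.077, 0.001], [0.001, 0.001, -1.0]]
contact_force: [1.2, 0.2, -0.5]
grip_width: 86.9
gripper_force: 0.0
clock: 5.0
ee_pos: [439.6, -13.7, 122.1]
orientation: [[0.081, 0.997, 0.003], [0.997, -0.081, 0.001], [0.001, 0.002, -1.0]]
contact_force: [0.0, 0.2, 0.1]
grip_width: 87.1
gripper_force: 0.0
yaw -0.04 then dx dy dz [ 0.4 -0.6 94.1] q7 -0.15 t 5.0
```

View pics/s1.png

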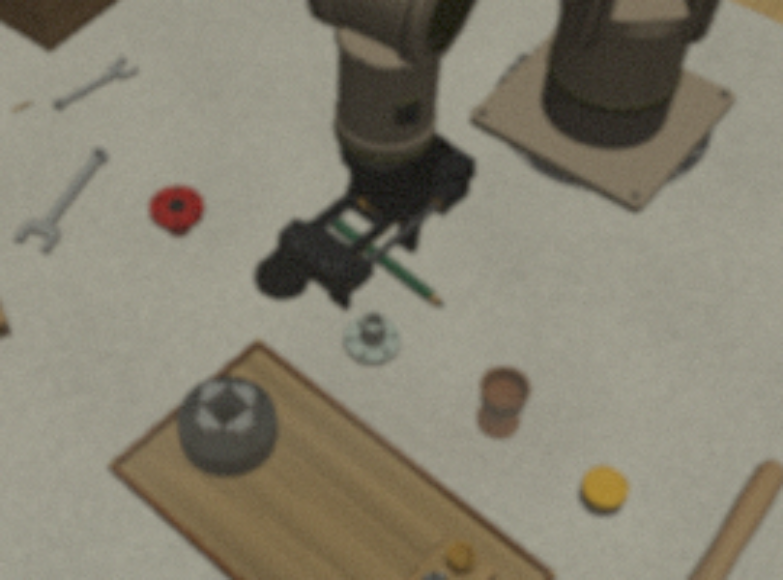

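Picture: the gripper (290,250 in the crop) is right above the silver plate (372,335), and nothing else is under it. I'll centre the plate by squeezing once in each direction.

```bash
python3 -m jog '[{"grip":0.7,"delta_pos":[0.4,-0.6,25],"yaw":0},{"grip":0.7,"delta_pos":[0,0,30],"yaw":0},{"grip":0.7,"delta_pos":[0,0,25],"yaw":0},{"grip":0.7,"delta_pos":[0,0,14],"yaw":0},{"grip":0.7,"delta_pos":[0,0,0],"yaw":0},{"grip":0,"delta_pos":[0,0,0],"yaw":0},{"grip":0,"delta_pos":[0,0,0],"yaw":0},{"grip":0,"delta_pos":[0,0,0],"yaw":0}]' 15
python3 -m jog '[{"grip":0,"delta_pos":[0,0,0],"yaw":0},{"grip":0,"delta_pos":[0,0,0],"yaw":0},{"grip":0.5,"delta_pos":[0,0,0],"yaw":0},{"grip":0.5,"delta_pos":[0,0,0],"yaw":0},{"grip":0.5,"delta_pos":[0,0,0],"yaw":0},{"grip":0.5,"delta_pos":[0,0,0],"yaw":-10},{"grip":0.5,"delta_pos":[0,0,0],"yaw":-10},{"grip":0.5,"delta_pos":[0,0,0],"yaw":-10}]'
```

```text
clock: 6.05
ee_pos: [438.3, -13.3, 27.0]
orientation: [[0.082, 0.997, 0.001], [0.997, -0.082, 0.001], [0.001, 0.001, -1.0]]
contact_force: [0.2, 0.3, 0.1]
grip_width: 38.8
gripper_force: 0.0
clock: 7.05
ee_pos: [437.9, -13.4, 26.5]
orientation: [[-0.433, 0.902, -0.0], [0.902, 0.433, 0.0], [0.0, -0.0, -1.0]]
contact_force: [1.1, -0.1, -0.8]
grip_width: 43.5
gripper_force: 0.0
```

```bash
python3 -m jog '[{"grip":0.5,"delta_pos":[0,0,0],"yaw":-10},{"grip":0.5,"delta_pos":[0,0,0],"yaw":-10},{"grip":0.5,"delta_pos":[0,0,0],"yaw":-10},{"grip":0.5,"delta_pos":[0,0,0],"yaw":-10},{"grip":0.5,"delta_pos":[0,0,0],"yaw":-10},{"grip":0.5,"delta_pos":[0,0,0],"yaw":-10},{"grip":0,"delta_pos":[0,0,0],"yaw":0},{"grip":0,"delta_pos":[0,0,0],"yaw":0}]' 20
python3 -m jog '[{"grip":0,"delta_pos":[0,0,0],"yaw":0},{"grip":0,"delta_pos":[0,0,0],"yaw":0},{"grip":0,"delta_pos":[0,0,-10],"yaw":0},{"grip":0,"delta_pos":[0,0,-40],"yaw":0},{"grip":0,"delta_pos":[0,0,-40],"yaw":0},{"grip":0,"delta_pos":[0,0,-20],"yaw":0},{"grip":0,"delta_pos":[0,0,0],"yaw":0},{"grip":0,"delta_pos":[0,0,0],"yaw":0}]'
python3 go.py 632 80 130 85.4;  python3 - <<'E'
from fit import *
# known truth for bias: silver at TCP; measure the carried plate isn't needed; tray again from scene
for c in("top","scene"):
    im=get_image(c)
    R=outline_of(c,"tray"); print(c,[(round(d["p"],2),int(d["region"].sum())) for d in R])
    cv2.imwrite(f"pics/tr_{c}.png",cv2.resize((im[190:340,180:350] if c=="scene" else im[95:190,145:295]),None,fx=4,fy=4,interpolation=cv2.INTER_CUBIC))
print(fit("tray",(632,80,-.08),tol=150))
E
```

```text
clock: 8.05
ee_pos: [437.9, -13.5, 26.5]
orientation: [[-0.996, 0.086, -0.0], [0.086, 0.996, 0.0], [0.0, 0.0, -1.0]]
contact_force: [-0.0, 1.8, 0.7]
grip_width: 30.4
gripper_force: 0.4
clock: 9.05
ee_pos: [437.4, -13.5, 135.8]
orientation: [[-0.997, 0.082, -0.001], [0.082, 0.997, -0.0], [0.001, -0.0, -1.0]]
contact_force: [0.2, -0.0, -1.8]
grip_width: 25.5
gripper_force: 20.0
yaw -0.11 then dx dy dz [-186.5  108.8    5.8] q7 1.41 t 9.05
top [(0.63, 4278)]
scene [(0.84, 7869), (0.27, 1087), (0.22, 974)]
{'top': ([635.9, 81.2], np.float64(-3.9), np.float64(0.059)), 'scene': ([635.2, 78.9], np.float64(-4.8), np.float64(0.024)), 'top+scene': ([635.1, 79.9], np.float64(-4.3), np.float64(0.045))}
```

View pics/tr_top.png

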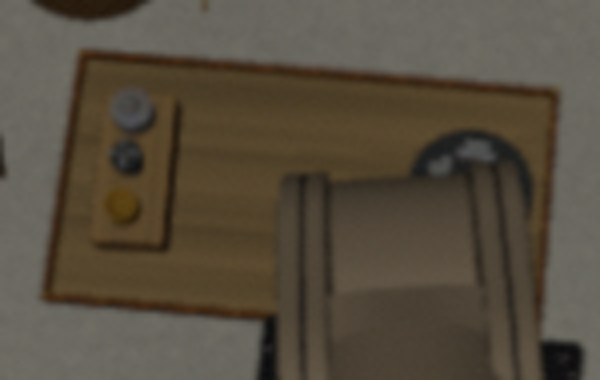

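View pics/tr_scene.png

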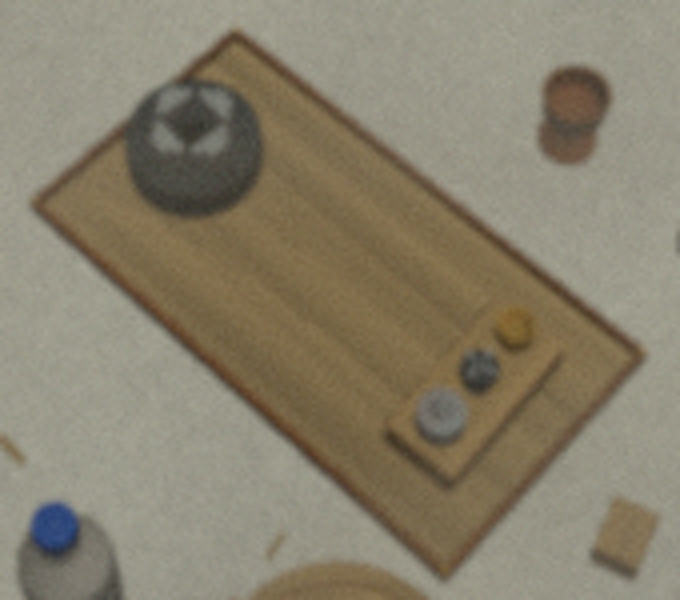

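Top crop: tray corners at TL (82,53), TR (557,92) and BL (45,297), with the arm hiding BR. Scene crop: corners at (35,203), (235,30), (643,353) and (446,577). I'll solve the tray pose from these corners.

```bash
python3 - <<'E'
from fit import *
from scipy.optimize import least_squares
def px(L,o): return (np.array(L,float)+.5)/4-.5+o
sc=px([(35,203),(235,30),(643,353),(446,577)],[180,190]); tp=px([(82,53),(557,92),(45,297)],[145,95])
# tray corners (x,y): scene left = far -y ; top = near -y ; right = near +y ; bottom = far +y
cs=[(101,-191),(-104,-191),(-104,191),(101,191)]; ct=[(101,191),(101,-191),(-104,191)]
def W(v,L):
    a=v[2]/100;return np.array([[v[0]+x*np.cos(a)-y*np.sin(a),v[1]+x*np.sin(a)+y*np.cos(a),14] for x,y in L])
for nm,D in (("scene",[("scene",cs,sc)]),("top",[("top",ct,tp)]),("both",[("scene",cs,sc),("top",ct,tp)])):
    f=lambda v:np.concatenate([(proj(W(v,L),c)-p).ravel() for c,L,p in D])
    s=least_squares(f,[632,80,-8]);print(nm,s.x[:2].round(1),np.degrees(s.x[2]/100).round(2),np.abs(s.fun).max().round(2))
E
```

```text
scene [634.8  80.3] -4.58 1.81
top [630.4  80.1] -4.6 1.55
both [633.2  80.2] -4.53 1.91
```

```bash
python3 go.py 630.6 49.6 32.5 85.4
python3 -m jog '[{"grip":0,"delta_pos":[-20,6,0],"yaw":0},{"grip":0,"delta_pos":[-45,14,0],"yaw":0},{"grip":0,"delta_pos":[-50,18,0],"yaw":0},{"grip":0,"delta_pos":[-45,18,0],"yaw":0},{"grip":0,"delta_pos":[-27,14,0],"yaw":0},{"grip":0,"delta_pos":[0,8,0],"yaw":0},{"grip":0,"delta_pos":[0,0,30],"yaw":0},{"grip":0,"delta_pos":[0,0,30],"yaw":0}]'
python3 go.py 630.6 49.6 32.5 85.4
```

```text
yaw -0.1 then dx dy dz [-187.3   78.4  103.5] q7 1.41 t 9.35
clock: 10.35
ee_pos: [630.0, 49.0, 75.7]
orientation: [[-0.997, 0.082, -0.0], [0.082, 0.997, 0.0], [0.0, 0.0, -1.0]]
contact_force: [-0.2, -0.5, -1.0]
grip_width: 25.6
gripper_force: 20.0
yaw -0.1 then dx dy dz [-0.6  0.6 43.2] q7 1.52 t 10.35
```

```bash
python3 -m jog '[{"grip":0,"delta_pos":[-0.6,0.6,18],"yaw":0},{"grip":0,"delta_pos":[0,0,14],"yaw":0},{"grip":0,"delta_pos":[0,0,6],"yaw":0},{"grip":0,"delta_pos":[0,0,3],"yaw":0},{"grip":0,"delta_pos":[0,0,1],"yaw":0},{"grip":0,"delta_pos":[0,0,0.5],"yaw":0},{"grip":0,"delta_pos":[0,0,0],"yaw":0},{"grip":0,"delta_pos":[0,0,0],"yaw":0}]'
python3 go.py 630.6 49.6 32.5 85.4
```

```text
clock: 11.35
ee_pos: [631.4, 49.6, 34.2]
orientation: [[-0.997, 0.082, 0.0], [0.082, 0.997, 0.0], [-0.0, 0.0, -1.0]]
contact_force: [0.1, -0.0, -0.3]
grip_width: 25.6
gripper_force: 20.0
yaw -0.1 then dx dy dz [ 0.8 -0.   1.7] q7 1.53 t 11.35
```

```bash
python3 -m jog '[{"grip":0,"delta_pos":[0.8,0,1],"yaw":0},{"grip":0,"delta_pos":[0,0,0.7],"yaw":0},{"grip":0,"delta_pos":[0,0,0.5],"yaw":0},{"grip":0,"delta_pos":[0,0,0],"yaw":0},{"grip":0,"delta_pos":[0,0,0],"yaw":0},{"grip":0,"delta_pos":[0,0,0],"yaw":0},{"grip":0,"delta_pos":[0,0,0],"yaw":0},{"grip":0,"delta_pos":[0,0,0],"yaw":0}]'
python3 go.py 630.6 49.6 32.5 85.4
```

```text
clock: 12.35
ee_pos: [630.4, 49.6, 32.5]
orientation: [[-0.997, 0.082, -0.0], [0.082, 0.997, 0.0], [0.0, 0.0, -1.0]]
contact_force: [-4.5, 0.2, 7.8]
grip_width: 25.3
gripper_force: 20.0
yaw -0.1 then dx dy dz [-0.2 -0.   0. ] q7 1.53 t 12.35
```

```bash
python3 -m jog '[{"grip":0.45,"delta_pos":[0,0,0],"yaw":0},{"grip":0.45,"delta_pos":[0,0,0],"yaw":0},{"grip":0.45,"delta_pos":[0,0,0],"yaw":0},{"grip":0.45,"delta_pos":[0,0,-15],"yaw":0},{"grip":0.45,"delta_pos":[0,0,-40],"yaw":0},{"grip":0.7,"delta_pos":[0,0,-45],"yaw":0},{"grip":0.7,"delta_pos":[0,0,-10],"yaw":0},{"grip":0.7,"delta_pos":[0,0,0],"yaw":0}]'
python3 go.py 433 -137.5 27 85.4
```

```text
clock: 13.35
ee_pos: [630.9, 49.7, 142.9]
orientation: [[-0.997, 0.082, 0.002], [0.082, 0.997, 0.001], [-0.002, 0.001, -1.0]]
contact_force: [-0.2, -0.2, -0.0]
grip_width: 58.4
gripper_force: 0.0
yaw -0.11 then dx dy dz [ 182.2 -202.4  115.9] q7 1.49 t 13.35
```

```bash
python3 -m jog '[{"grip":0.7,"delta_pos":[30,-34,0],"yaw":0},{"grip":0.7,"delta_pos":[38,-42,0],"yaw":0},{"grip":0.7,"delta_pos":[38,-42,0],"yaw":0},{"grip":0.7,"delta_pos":[38,-42,0],"yaw":0},{"grip":0.7,"delta_pos":[38,-42.4,0],"yaw":0},{"grip":0.7,"delta_pos":[0,0,0],"yaw":0},{"grip":0.7,"delta_pos":[0,0,30],"yaw":0},{"grip":0.7,"delta_pos":[0,0,30],"yaw":0}]'
python3 go.py 433 -137.5 27 85.4
```

```text
clock: 14.35
ee_pos: [432.5, -136.5, 80.5]
orientation: [[-0.997, 0.081, -0.0], [0.081, 0.997, 0.0], [0.0, 0.0, -1.0]]
contact_force: [0.3, -0.3, -0.7]
grip_width: 60.9
gripper_force: 0.0
yaw -0.06 then dx dy dz [-0.6 -0.9 53.5] q7 1.77 t 14.35
```

```bash
python3 -m jog '[{"grip":0.7,"delta_pos":[0,0,25],"yaw":0},{"grip":0.7,"delta_pos":[0,0,20],"yaw":0},{"grip":0.7,"delta_pos":[0,0,9],"yaw":0},{"grip":0,"delta_pos":[0,0,0],"yaw":0},{"grip":0,"delta_pos":[0,0,0],"yaw":0},{"grip":0,"delta_pos":[0,0,0],"yaw":0},{"grip":0,"delta_pos":[0,0,0],"yaw":0},{"grip":0,"delta_pos":[0,0,0],"yaw":0}]' 20
python3 -m jog '[{"grip":0,"delta_pos":[0,0,0],"yaw":0},{"grip":0.5,"delta_pos":[0,0,0],"yaw":0},{"grip":0.5,"delta_pos":[0,0,0],"yaw":0},{"grip":0.5,"delta_pos":[0,0,0],"yaw":0},{"grip":0.5,"delta_pos":[0,0,0],"yaw":10},{"grip":0.5,"delta_pos":[0,0,0],"yaw":10},{"grip":0.5,"delta_pos":[0,0,0],"yaw":10},{"grip":0.5,"delta_pos":[0,0,0],"yaw":10}]'
python3 -m jog '[{"grip":0.5,"delta_pos":[0,0,0],"yaw":10},{"grip":0.5,"delta_pos":[0,0,0],"yaw":10},{"grip":0.5,"delta_pos":[0,0,0],"yaw":10},{"grip":0.5,"delta_pos":[0,0,0],"yaw":10},{"grip":0.5,"delta_pos":[0,0,0],"yaw":10},{"grip":0,"delta_pos":[0,0,0],"yaw":0},{"grip":0,"delta_pos":[0,0,0],"yaw":0},{"grip":0,"delta_pos":[0,0,0],"yaw":0}]' 30
python3 go.py 635.4 110.4 140 -4.6
```

```text
clock: 15.35
ee_pos: [432.9, -137.0, 28.2]
orientation: [[-0.997, 0.082, 0.001], [0.082, 0.997, 0.0], [-0.001, 0.001, -1.0]]
contact_force: [-0.9, 2.1, 3.4]
grip_width: 25.6
gripper_force: 20.0
clock: 16.35
ee_pos: [432.5, -137.3, 27.7]
orientation: [[-0.707, 0.708, -0.0], [0.708, 0.707, -0.0], [0.0, -0.0, -1.0]]
contact_force: [0.5, -0.1, -0.5]
grip_width: 43.7
gripper_force: 0.0
clock: 17.35
ee_pos: [432.5, -137.2, 27.8]
orientation: [[0.08, 0.997, -0.0], [0.997, -0.08, 0.0], [0.0, -0.0, -1.0]]
contact_force: [0.2, -0.2, 0.7]
grip_width: 25.0
gripper_force: 30.0
yaw 0.02 then dx dy dz [ 263.1  182.4 -112.2] q7 0.37 t 17.35
```

```bash
python3 -m jog '[{"grip":0,"delta_pos":[0,0,-10],"yaw":0},{"grip":0,"delta_pos":[0,0,-40],"yaw":0},{"grip":0,"delta_pos":[0,0,-45],"yaw":0},{"grip":0,"delta_pos":[0,0,-17],"yaw":0},{"grip":0,"delta_pos":[24,17,0],"yaw":0},{"grip":0,"delta_pos":[45,31,0],"yaw":0},{"grip":0,"delta_pos":[45,31,0],"yaw":0},{"grip":0,"delta_pos":[45,31,0],"yaw":0}]'
python3 -m jog '[{"grip":0,"delta_pos":[45,31,0],"yaw":0},{"grip":0,"delta_pos":[35,24,0],"yaw":0},{"grip":0,"delta_pos":[24,17,0],"yaw":0},{"grip":0,"delta_pos":[0,0,0],"yaw":0},{"grip":0,"delta_pos":[0,0,20],"yaw":0},{"grip":0,"delta_pos":[0,0,25],"yaw":0},{"grip":0,"delta_pos":[0,0,0],"yaw":0},{"grip":0,"delta_pos":[0,0,0],"yaw":0}]'
python3 go.py 635.4 110.4 33.8 -4.6
```

```text
clock: 18.35
ee_pos: [556.1, 13.6, 140.3]
orientation: [[0.081, 0.997, 0.0], [0.997, -0.081, 0.0], [0.0, 0.0, -1.0]]
contact_force: [0.3, -0.2, -2.1]
grip_width: 25.0
gripper_force: 30.0
clock: 19.35
ee_pos: [635.5, 109.3, 95.3]
orientation: [[0.083, 0.997, 0.0], [0.997, -0.083, -0.0], [-0.0, 0.0, -1.0]]
contact_force: [-0.1, -0.1, -3.0]
grip_width: 25.1
gripper_force: 30.0
yaw -0.15 then dx dy dz [ 1.1 -0.2 61.5] q7 -0.03 t 19.35
```

```bash
python3 -m jog '[{"grip":0,"delta_pos":[2.1,-0.2,20],"yaw":0},{"grip":0,"delta_pos":[0,0,20],"yaw":0},{"grip":0,"delta_pos":[0,0,12],"yaw":0},{"grip":0,"delta_pos":[0,0,6],"yaw":0},{"grip":0,"delta_pos":[0,0,2],"yaw":0},{"grip":0,"delta_pos":[0,0,0],"yaw":0},{"grip":0,"delta_pos":[0,0,0],"yaw":0},{"grip":0,"delta_pos":[0,0,0],"yaw":0}]'
python3 go.py 635.4 110.4 33.8 -4.6
```

```text
clock: 20.35
ee_pos: [635.7, 112.2, 35.2]
orientation: [[0.082, 0.997, 0.001], [0.997, -0.082, 0.0], [0.0, 0.001, -1.0]]
contact_force: [0.0, 1.1, -2.5]
grip_width: 25.0
gripper_force: 30.0
yaw -0.1 then dx dy dz [-1.8 -0.1  1.4] q7 0.0 t 20.35
```

```bash
python3 -m jog '[{"grip":0,"delta_pos":[-1.6,0,0.7],"yaw":0},{"grip":0,"delta_pos":[0,0,0.7],"yaw":0},{"grip":0,"delta_pos":[0,0,0.5],"yaw":0},{"grip":0,"delta_pos":[0,0,0],"yaw":0},{"grip":0,"delta_pos":[0,0,0],"yaw":0},{"grip":0,"delta_pos":[0,0,0],"yaw":0},{"grip":0,"delta_pos":[0,0,0],"yaw":0},{"grip":0,"delta_pos":[0,0,0],"yaw":0}]'
python3 go.py 635.4 110.4 33.8 -4.6
```

```text
clock: 21.35
ee_pos: [635.4, 110.1, 33.9]
orientation: [[0.082, 0.997, 0.0], [0.997, -0.082, 0.0], [0.0, 0.0, -1.0]]
contact_force: [-5.2, -2.2, 7.1]
grip_width: 25.1
gripper_force: 30.0
yaw -0.13 then dx dy dz [ 0.2 -0.1  0.1] q7 0.0 t 21.35
```

```bash
python3 -m jog '[{"grip":0.45,"delta_pos":[0,0,0],"yaw":0},{"grip":0.45,"delta_pos":[0,0,0],"yaw":0},{"grip":0.45,"delta_pos":[0,0,0],"yaw":0},{"grip":0.45,"delta_pos":[0,0,-15],"yaw":0},{"grip":0.45,"delta_pos":[0,0,-40],"yaw":0},{"grip":1,"delta_pos":[0,0,-45],"yaw":0},{"grip":1,"delta_pos":[0,0,-10],"yaw":0},{"grip":1,"delta_pos":[0,0,0],"yaw":0}]'
python3 go.py 450.3 -269.5 40 -4.6
```

```text
clock: 22.35
ee_pos: [635.7, 110.6, 143.9]
orientation: [[0.082, 0.997, 0.001], [0.997, -0.082, 0.001], [0.001, 0.001, -1.0]]
contact_force: [-1.1, -0.1, -0.8]
grip_width: 61.5
gripper_force: 0.0
yaw -0.1 then dx dy dz [-393.8 -154.3  103.9] q7 -0.05 t 22.35
```

```bash
python3 -m jog '[{"grip":1,"delta_pos":[-40,-16,0],"yaw":0},{"grip":1,"delta_pos":[-55,-21,0],"yaw":0},{"grip":1,"delta_pos":[-55,-21,0],"yaw":0},{"grip":1,"delta_pos":[-55,-22,0],"yaw":0},{"grip":1,"delta_pos":[-55,-22,0],"yaw":0},{"grip":1,"delta_pos":[-55,-22,0],"yaw":0},{"grip":1,"delta_pos":[-45,-18,0],"yaw":0},{"grip":1,"delta_pos":[-33.8,-12.3,0],"yaw":0}]'
python3 -m jog '[{"grip":1,"delta_pos":[0,0,0],"yaw":-10},{"grip":1,"delta_pos":[0,0,0],"yaw":-10},{"grip":1,"delta_pos":[0,0,0],"yaw":-10},{"grip":1,"delta_pos":[0,0,0],"yaw":-10},{"grip":1,"delta_pos":[0,0,10],"yaw":-10},{"grip":1,"delta_pos":[0,0,20],"yaw":-10},{"grip":1,"delta_pos":[0,0,20],"yaw":-10},{"grip":1,"delta_pos":[0,0,0],"yaw":-10}]'
python3 go.py 450.3 -269.5 26 85.4
python3 - <<'E'
from fit import *
a=get_image("top");b=get_image("scene")
cv2.imwrite("pics/p2.png",np.vstack([cv2.resize(a[95:235,145:365],None,fx=2.2,fy=2.2),cv2.resize(b[190:315,180:400],None,fx=2.2,fy=2.2)]))
for n,x0 in (("silver_plate",(630,50)),("black_plate",(635,110)),): print(n,fit(n,x0,6,yaw=False))
print(fit("red_plate",(450,-270),0,yaw=False))
E
```

```text
clock: 23.35
ee_pos: [447.3, -270.8, 142.0]
orientation: [[0.084, 0.997, -0.001], [0.997, -0.084, 0.001], [0.0, -0.002, -1.0]]
contact_force: [0.7, 0.4, -0.3]
grip_width: 87.1
gripper_force: 0.0
clock: 24.35
ee_pos: [447.5, -268.4, 90.2]
orientation: [[-0.969, 0.248, -0.005], [0.248, 0.969, 0.001], [0.005, 0.0, -1.0]]
contact_force: [0.9, 0.8, 0.8]
grip_width: 86.9
gripper_force: 0.0
yaw -9.77 then dx dy dz [-2.9 -0.9 64.2] q7 1.96 t 24.35
silver_plate {'top': ([630.8, 49.5], None, np.float64(0.046)), 'scene': ([631.3, 46.9], None, np.float64(0.053)), 'top+scene': ([631.2, 48.4], None, np.float64(0.067))}
black_plate {'top': ([636.0, 110.8], None, np.float64(0.047)), 'scene': ([634.6, 106.4], None, np.float64(0.067)), 'top+scene': ([635.7, 108.3], None, np.float64(0.106))}
{'top': ([452.8, -260.4], None, np.float64(0.468)), 'scene': ([450.3, -272.8], None, np.float64(0.153)), 'top+scene': ([451.7, -270.6], None, np.float64(0.355))}
```

View pics/p2.png

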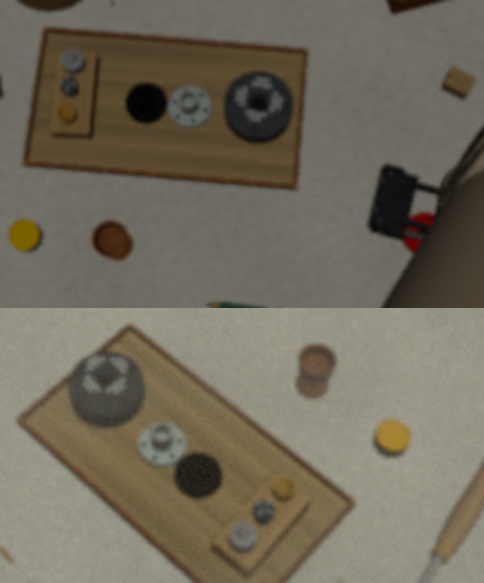

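Picture: silver and black stand side by side in the tray between chuck and block, at (189,106) and (147,103) in the top crop, and they are evenly spaced. On to the red plate.

```bash
python3 go.py 450 -267.8 26 85.4
python3 -m jog '[{"grip":1,"delta_pos":[0,0,0],"yaw":-9.8},{"grip":1,"delta_pos":[-2.5,0.6,0],"yaw":0},{"grip":1,"delta_pos":[0,0,25],"yaw":0},{"grip":1,"delta_pos":[0,0,25],"yaw":0},{"grip":1,"delta_pos":[0,0,13],"yaw":0},{"grip":1,"delta_pos":[0,0,0],"yaw":0},{"grip":0,"delta_pos":[0,0,0],"yaw":0},{"grip":0,"delta_pos":[0,0,0],"yaw":0}]' 15
python3 -m jog '[{"grip":0,"delta_pos":[0,0,0],"yaw":0},{"grip":0,"delta_pos":[0,0,0],"yaw":0},{"grip":0,"delta_pos":[0,0,0],"yaw":0},{"grip":0.95,"delta_pos":[0,0,0],"yaw":0},{"grip":0.95,"delta_pos":[0,0,0],"yaw":0},{"grip":0.95,"delta_pos":[0,0,0],"yaw":0},{"grip":0.95,"delta_pos":[0,0,0],"yaw":10},{"grip":0.95,"delta_pos":[0,0,0],"yaw":10}]'
python3 -m jog '[{"grip":0.95,"delta_pos":[0,0,0],"yaw":10},{"grip":0.95,"delta_pos":[0,0,0],"yaw":10},{"grip":0.95,"delta_pos":[0,0,0],"yaw":10},{"grip":0.95,"delta_pos":[0,0,0],"yaw":10},{"grip":0.95,"delta_pos":[0,0,0],"yaw":10},{"grip":0.95,"delta_pos":[0,0,0],"yaw":10},{"grip":0.95,"delta_pos":[0,0,0],"yaw":10},{"grip":0.95,"delta_pos":[0,0,0],"yaw":0}]'
python3 -m jog '[{"grip":0,"delta_pos":[0,0,0],"yaw":0},{"grip":0,"delta_pos":[0,0,0],"yaw":0},{"grip":0,"delta_pos":[0,0,0],"yaw":0},{"grip":0,"delta_pos":[0,0,0],"yaw":0},{"grip":0,"delta_pos":[0,0,0],"yaw":0},{"grip":0,"delta_pos":[0,0,-10],"yaw":0},{"grip":0,"delta_pos":[0,0,-30],"yaw":0},{"grip":0,"delta_pos":[0,0,-40],"yaw":0}]' 20
python3 go.py 632.9 79.9 140 -4.6
```

```text
yaw -10.2 then dx dy dz [-0.6  1.5 66.9] q7 1.95 t 24.75
clock: 25.75
ee_pos: [452.4, -269.2, 30.7]
orientation: [[-0.996, 0.086, 0.001], [0.086, 0.996, -0.0], [-0.001, -0.0, -1.0]]
contact_force: [-1.8, 0.2, 0.5]
grip_width: 74.7
gripper_force: 0.0
clock: 26.75
ee_pos: [451.7, -269.0, 29.8]
orientation: [[-0.905, 0.426, -0.0], [0.426, 0.905, 0.0], [0.0, 0.0, -1.0]]
contact_force: [0.3, 0.3, 0.1]
grip_width: 82.7
gripper_force: 0.0
clock: 27.75
ee_pos: [451.8, -268.9, 29.7]
orientation: [[0.084, 0.996, -0.001], [0.996, -0.084, -0.0], [-0.0, -0.001, -1.0]]
contact_force: [0.0, -0.2, -0.0]
grip_width: 82.4
gripper_force: 0.0
clock: 28.75
ee_pos: [451.4, -268.9, 110.8]
orientation: [[0.086, 0.996, -0.001], [0.996, -0.086, 0.0], [0.0, -0.001, -1.0]]
contact_force: [0.9, -0.2, -0.1]
grip_width: 59.5
gripper_force: 20.0
yaw -0.32 then dx dy dz [362.2 153.  -29.2] q7 0.7 t 28.75
```

```bash
python3 -m jog '[{"grip":0,"delta_pos":[0,0,-40],"yaw":-0.3},{"grip":0,"delta_pos":[30,13,0],"yaw":0},{"grip":0,"delta_pos":[50,21,0],"yaw":0},{"grip":0,"delta_pos":[55,23,0],"yaw":0},{"grip":0,"delta_pos":[55,23,0],"yaw":0},{"grip":0,"delta_pos":[55,23,0],"yaw":0},{"grip":0,"delta_pos":[55,23,0],"yaw":0},{"grip":0,"delta_pos":[37,16,0],"yaw":0}]'
python3 -m jog '[{"grip":0,"delta_pos":[25,11,0],"yaw":0},{"grip":0,"delta_pos":[0,0,0],"yaw":0},{"grip":0,"delta_pos":[0,0,20],"yaw":0},{"grip":0,"delta_pos":[0,0,20],"yaw":0},{"grip":0,"delta_pos":[0,0,10],"yaw":0},{"grip":0,"delta_pos":[0,0,0],"yaw":0},{"grip":0,"delta_pos":[0,0,0],"yaw":0},{"grip":0,"delta_pos":[0,0,0],"yaw":0}]'
python3 go.py 632.9 79.9 44.7 -4.6
```

```text
clock: 29.75
ee_pos: [621.2, 59.1, 150.2]
orientation: [[0.077, 0.997, 0.0], [0.997, -0.077, 0.0], [0.0, 0.0, -1.0]]
contact_force: [-0.1, -0.2, -1.9]
grip_width: 59.0
gripper_force: 20.0
clock: 30.75
ee_pos: [633.7, 79.6, 100.6]
orientation: [[0.08, 0.997, 0.001], [0.997, -0.08, 0.0], [0.0, 0.001, -1.0]]
contact_force: [-0.6, 0.2, -1.0]
grip_width: 59.1
gripper_force: 20.0
yaw -0.0 then dx dy dz [ 0.2 -0.9 55.9] q7 0.12 t 30.75
```

```bash
python3 -m jog '[{"grip":0,"delta_pos":[0.3,-0.6,12],"yaw":0},{"grip":0,"delta_pos":[0,0,8],"yaw":0},{"grip":0,"delta_pos":[0,0,4],"yaw":0},{"grip":0,"delta_pos":[0,0,4],"yaw":0},{"grip":0,"delta_pos":[0,0,4],"yaw":0},{"grip":0,"delta_pos":[0,0,4],"yaw":0},{"grip":0,"delta_pos":[0,0,0],"yaw":0},{"grip":0,"delta_pos":[0,0,0],"yaw":0}]'
python3 go.py 632.9 79.9 44.7 -4.6
```

```text
clock: 31.75
ee_pos: [632.9, 80.0, 64.1]
orientation: [[0.08, 0.997, 0.0], [0.997, -0.08, 0.0], [0.0, 0.0, -1.0]]
contact_force: [-0.2, 0.7, -0.4]
grip_width: 59.7
gripper_force: 20.0
yaw -0.0 then dx dy dz [-0.   0.  19.4] q7 0.14 t 31.75
```

Hub end is about 10 mm below the hub tops with no contact, so it is going in. I'll continue down.

```bash
python3 -m jog '[{"grip":0,"delta_pos":[0,0,5],"yaw":0},{"grip":0,"delta_pos":[0,0,5],"yaw":0},{"grip":0,"delta_pos":[0,0,4],"yaw":0},{"grip":0,"delta_pos":[0,0,2.5],"yaw":0},{"grip":0,"delta_pos":[0,0,1.5],"yaw":0},{"grip":0,"delta_pos":[0,0,1],"yaw":0},{"grip":0,"delta_pos":[0,0,0],"yaw":0},{"grip":0,"delta_pos":[0,0,0],"yaw":0}]'
python3 go.py 632.9 79.9 44.7 -4.6
```

```text
clock: 32.75
ee_pos: [632.9, 80.0, 45.0]
orientation: [[0.08, 0.997, 0.0], [0.997, -0.08, 0.0], [0.0, 0.0, -1.0]]
contact_force: [0.1, -0.5, -0.9]
grip_width: 59.6
gripper_force: 20.0
yaw -0.0 then dx dy dz [-0.1  0.   0.3] q7 0.15 t 32.75
```

```bash
python3 -m jog '[{"grip":0,"delta_pos":[0,0,0.6],"yaw":0},{"grip":0,"delta_pos":[0,0,0.4],"yaw":0},{"grip":0,"delta_pos":[0,0,0],"yaw":0},{"grip":0,"delta_pos":[0,0,0],"yaw":0},{"grip":0,"delta_pos":[0,0,0],"yaw":0},{"grip":0,"delta_pos":[0,0,0],"yaw":0},{"grip":0,"delta_pos":[0,0,0],"yaw":0},{"grip":0,"delta_pos":[0,0,0],"yaw":0}]'
python3 -m jog '[{"grip":0.95,"delta_pos":[0,0,0],"yaw":0},{"grip":0.95,"delta_pos":[0,0,0],"yaw":0},{"grip":0.95,"delta_pos":[0,0,0],"yaw":0},{"grip":0.95,"delta_pos":[0,0,0],"yaw":0},{"grip":0.95,"delta_pos":[0,0,-15],"yaw":0},{"grip":0.95,"delta_pos":[0,0,-40],"yaw":0},{"grip":0.95,"delta_pos":[0,0,-40],"yaw":0},{"grip":0.7,"delta_pos":[0,0,-15],"yaw":0}]'
python3 go.py 505.2 -390.5 60 -76.6
```

```text
clock: 33.75
ee_pos: [632.9, 79.9, 44.9]
orientation: [[0.08, 0.997, 0.0], [0.997, -0.08, 0.001], [0.001, 0.0, -1.0]]
contact_force: [-4.8, 0.7, 9.5]
grip_width: 59.1
gripper_force: 20.0
clock: 34.75
ee_pos: [633.9, 79.7, 157.3]
orientation: [[0.081, 0.997, 0.004], [0.997, -0.081, 0.001], [0.001, 0.004, -1.0]]
contact_force: [-0.1, -0.7, 0.6]
grip_width: 78.5
gripper_force: 0.0
yaw 71.98 then dx dy dz [-234.2  427.5   97.3] q7 0.09 t 34.75
```

```bash
python3 -m jog '[{"grip":0.6,"delta_pos":[0,0,0],"yaw":10.3},{"grip":0.6,"delta_pos":[0,0,0],"yaw":10.3},{"grip":0.6,"delta_pos":[0,0,0],"yaw":10.3},{"grip":0.6,"delta_pos":[0,0,0],"yaw":10.3},{"grip":0.6,"delta_pos":[0,0,0],"yaw":10.3},{"grip":0.6,"delta_pos":[0,0,0],"yaw":10.3},{"grip":0.6,"delta_pos":[0,0,0],"yaw":10.2},{"grip":0.6,"delta_pos":[-12,22,0],"yaw":0}]'
python3 -m jog '[{"grip":0.6,"delta_pos":[-29,53,0],"yaw":0},{"grip":0.6,"delta_pos":[-29,53,0],"yaw":0},{"grip":0.6,"delta_pos":[-29,53,0],"yaw":0},{"grip":0.6,"delta_pos":[-29,53,0],"yaw":0},{"grip":0.6,"delta_pos":[-29,53,0],"yaw":0},{"grip":0.6,"delta_pos":[-29,53,0],"yaw":0},{"grip":0.6,"delta_pos":[-28,52,0],"yaw":0},{"grip":0.6,"delta_pos":[-20,36,0],"yaw":0}]'
python3 go.py 505.2 -390.5 60 -76.6
python3 - <<'E'
from fit import *
a=get_image("top");b=get_image("scene")
cv2.imwrite("pics/p3.png",np.hstack([cv2.resize(a[95:190,145:295],(480,304)),cv2.resize(b[225:305,200:320],(300,200)).repeat(1,0)[:200].copy() if 0 else cv2.copyMakeBorder(cv2.resize(b[215:295,205:300],(320,270)),0,34,0,0,0)]))
E
```

```text
clock: 35.75
ee_pos: [626.2, 57.2, 153.3]
orientation: [[0.972, 0.235, -0.001], [0.235, -0.972, -0.001], [-0.001, 0.0, -1.0]]
contact_force: [-0.1, -1.3, -0.5]
grip_width: 52.4
gripper_force: 0.0
clock: 36.75
ee_pos: [501.3, -394.2, 154.2]
orientation: [[0.973, 0.231, -0.0], [0.231, -0.973, -0.0], [-0.0, 0.0, -1.0]]
contact_force: [1.4, 0.1, -0.1]
grip_width: 52.3
gripper_force: 0.0
yaw -0.03 then dx dy dz [ 4.6 -2.7 94.2] q7 -0.29 t 36.75
```

View pics/p3.png

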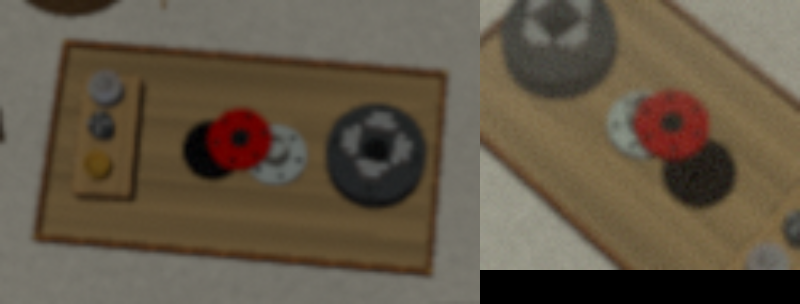

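Picture: red (240,138) sits centred and level over black (210,150) and silver (275,153). Now the spanner.

```bash
python3 -m jog '[{"grip":0.5,"delta_pos":[4.6,-2,40],"yaw":0},{"grip":0.5,"delta_pos":[0,0,40],"yaw":0},{"grip":0.5,"delta_pos":[0,0,34],"yaw":0},{"grip":0.5,"delta_pos":[0,0,10],"yaw":0},{"grip":0.5,"delta_pos":[0,0,0],"yaw":0},{"grip":0.5,"delta_pos":[0,0,0],"yaw":0},{"grip":0.5,"delta_pos":[0,0,0],"yaw":0},{"grip":0.5,"delta_pos":[0,0,0],"yaw":0}]'
python3 go.py 505.2 -390.5 10.5 -76.6
```

```text
clock: 37.85
ee_pos: [508.6, -387.7, 30.5]
orientation: [[0.973, 0.232, 0.001], [0.232, -0.973, -0.0], [0.001, 0.0, -1.0]]
contact_force: [-0.2, -0.8, -0.1]
grip_width: 43.6
gripper_force: 0.0
yaw 0.02 then dx dy dz [-4.   1.9 20. ] q7 -0.23 t 37.85
```

```bash
python3 -m jog '[{"grip":0.4,"delta_pos":[-3.5,1.5,10],"yaw":0},{"grip":0.4,"delta_pos":[0,0,7],"yaw":0},{"grip":0.4,"delta_pos":[0,0,2.5],"yaw":0},{"grip":0.4,"delta_pos":[0,0,0],"yaw":0},{"grip":0,"delta_pos":[0,0,0],"yaw":0},{"grip":0,"delta_pos":[0,0,0],"yaw":0},{"grip":0,"delta_pos":[0,0,0],"yaw":0},{"grip":0,"delta_pos":[0,0,0],"yaw":0}]' 40
python3 -m jog '[{"grip":0,"delta_pos":[0,0,0],"yaw":0},{"grip":0,"delta_pos":[0,0,0],"yaw":0},{"grip":0,"delta_pos":[0,0,-10],"yaw":0},{"grip":0,"delta_pos":[0,0,-40],"yaw":0},{"grip":0,"delta_pos":[0,0,-45],"yaw":0},{"grip":0,"delta_pos":[0,0,-35],"yaw":0},{"grip":0,"delta_pos":[0,0,0],"yaw":0},{"grip":0,"delta_pos":[0,0,0],"yaw":0}]'
python3 -c "
import sys;sys.path.insert(0,'.')
from fit import *
im=get_image('scene');p=proj(np.array([[505,-390,140.]]),'scene')[0].astype(int);print(p)
y,x=max(p[1]-60,0),max(p[0]-75,0);cv2.imwrite('pics/sp.png',cv2.resize(im[y:y+120,x:x+150],None,fx=4,fy=4))"
```

```text
clock: 38.85
ee_pos: [505.4, -389.9, 10.5]
orientation: [[0.973, 0.232, 0.0], [0.232, -0.973, -0.0], [0.0, 0.0, -1.0]]
contact_force: [0.3, 0.1, 0.5]
grip_width: 11.3
gripper_force: 40.0
clock: 39.85
ee_pos: [505.0, -389.3, 139.7]
orientation: [[0.973, 0.232, -0.001], [0.232, -0.973, 0.001], [-0.0, -0.001, -1.0]]
contact_force: [-0.2, -0.5, -1.8]
grip_width: 11.4
gripper_force: 40.0
[165 119]
```

View pics/sp.png

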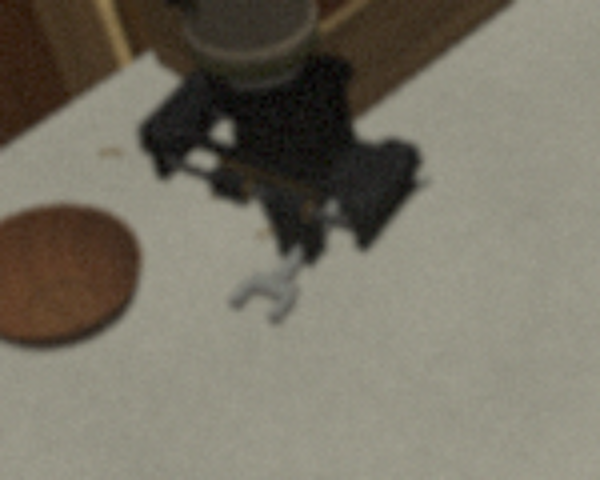

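Picture: spanner held level across the shank, jaw pointing down-left at (265,295), nothing nearby. I'll turn back and carry it to the tray.

```bash
python3 -m jog '[{"grip":0,"delta_pos":[0,0,0],"yaw":-6},{"grip":0,"delta_pos":[0,0,0],"yaw":-10},{"grip":0,"delta_pos":[0,0,0],"yaw":-10},{"grip":0,"delta_pos":[0,0,0],"yaw":-10},{"grip":0,"delta_pos":[0,0,0],"yaw":-10},{"grip":0,"delta_pos":[0,0,0],"yaw":-10},{"grip":0,"delta_pos":[0,0,0],"yaw":-10},{"grip":0,"delta_pos":[0,0,0],"yaw":-6}]'
python3 go.py 690.2 81.3 140 -4.6
```

```text
clock: 40.9
ee_pos: [504.7, -389.4, 139.0]
orientation: [[0.076, 0.997, -0.002], [0.997, -0.076, 0.001], [0.001, -0.002, -1.0]]
contact_force: [0.3, 0.2, -1.2]
grip_width: 11.6
gripper_force: 40.0
yaw 0.25 then dx dy dz [484.  147.2  -1. ] q7 0.83 t 40.9
```

```bash
python3 -m jog '[{"grip":0,"delta_pos":[20,6,0],"yaw":0.2},{"grip":0,"delta_pos":[40,12,0],"yaw":0},{"grip":0,"delta_pos":[52,16,0],"yaw":0},{"grip":0,"delta_pos":[55,17,0],"yaw":0},{"grip":0,"delta_pos":[55,17,0],"yaw":0},{"grip":0,"delta_pos":[55,17,0],"yaw":0},{"grip":0,"delta_pos":[55,17,0],"yaw":0},{"grip":0,"delta_pos":[55,17,0],"yaw":0}]'
python3 -m jog '[{"grip":0,"delta_pos":[50,15,0],"yaw":0},{"grip":0,"delta_pos":[32,9,0],"yaw":0},{"grip":0,"delta_pos":[15,4.2,0],"yaw":0},{"grip":0,"delta_pos":[0,0,20],"yaw":0},{"grip":0,"delta_pos":[0,0,25],"yaw":0},{"grip":0,"delta_pos":[0,0,0],"yaw":0},{"grip":0,"delta_pos":[0,0,0],"yaw":0},{"grip":0,"delta_pos":[0,0,0],"yaw":0}]'
python3 go.py 690.2 81.3 16.5 -4.6
```

```text
clock: 41.9
ee_pos: [655.9, -12.1, 139.1]
orientation: [[0.084, 0.996, -0.002], [0.996, -0.084, 0.0], [-0.0, -0.002, -1.0]]
contact_force: [1.2, 0.2, -1.6]
grip_width: 11.1
gripper_force: 40.0
clock: 42.9
ee_pos: [692.9, 79.5, 96.5]
orientation: [[0.084, 0.996, 0.001], [0.996, -0.084, 0.0], [0.0, 0.001, -1.0]]
contact_force: [-0.1, 0.6, -1.3]
grip_width: 11.4
gripper_force: 40.0
yaw -0.24 then dx dy dz [ 1.6 -2.8 80. ] q7 0.05 t 42.9
```

```bash
python3 -m jog '[{"grip":0,"delta_pos":[1.6,-2,20],"yaw":-0.2},{"grip":0,"delta_pos":[0,0,25],"yaw":0},{"grip":0,"delta_pos":[0,0,18],"yaw":0},{"grip":0,"delta_pos":[0,0,8],"yaw":0},{"grip":0,"delta_pos":[0,0,4],"yaw":0},{"grip":0,"delta_pos":[0,0,0],"yaw":0},{"grip":0,"delta_pos":[0,0,0],"yaw":0},{"grip":0,"delta_pos":[0,0,0],"yaw":0}]'
python3 go.py 690.2 81.3 16.5 -4.6
```

```text
clock: 43.9
ee_pos: [690.9, 82.0, 21.0]
orientation: [[0.08, 0.997, 0.001], [0.997, -0.08, 0.0], [0.0, 0.001, -1.0]]
contact_force: [0.8, 0.3, -1.1]
grip_width: 11.6
gripper_force: 40.0
yaw 0.0 then dx dy dz [-0.7 -0.6  4.5] q7 0.08 t 43.9
```

```bash
python3 -m jog '[{"grip":0,"delta_pos":[-0.7,-0.5,2],"yaw":0},{"grip":0,"delta_pos":[0,0,1.5],"yaw":0},{"grip":0,"delta_pos":[0,0,1],"yaw":0},{"grip":0,"delta_pos":[0,0,0.5],"yaw":0},{"grip":0,"delta_pos":[0,0,0],"yaw":0},{"grip":0,"delta_pos":[0,0,0],"yaw":0},{"grip":0,"delta_pos":[0,0,0],"yaw":0},{"grip":0,"delta_pos":[0,0,0],"yaw":0}]'
python3 go.py 690.2 81.3 16.5 -4.6
```

```text
clock: 44.9
ee_pos: [689.9, 81.2, 16.5]
orientation: [[0.08, 0.997, -0.0], [0.997, -0.08, 0.001], [0.001, -0.0, -1.0]]
contact_force: [-5.7, 0.3, 9.7]
grip_width: 11.4
gripper_force: 40.0
yaw -0.01 then dx dy dz [0.1 0.3 0. ] q7 0.09 t 44.9
```

```bash
python3 -m jog '[{"grip":0.23,"delta_pos":[0,0,0],"yaw":0},{"grip":0.23,"delta_pos":[0,0,0],"yaw":0},{"grip":0.23,"delta_pos":[0,0,0],"yaw":0},{"grip":0.23,"delta_pos":[0,0,-15],"yaw":0},{"grip":0.23,"delta_pos":[0,0,-40],"yaw":0},{"grip":0.23,"delta_pos":[0,0,-45],"yaw":0},{"grip":0.75,"delta_pos":[0,0,-25],"yaw":-10},{"grip":0.75,"delta_pos":[0,0,0],"yaw":-10}]'
python3 -m jog '[{"grip":0.75,"delta_pos":[0,0,0],"yaw":-10},{"grip":0.75,"delta_pos":[0,0,0],"yaw":-10},{"grip":0.75,"delta_pos":[0,0,0],"yaw":-10},{"grip":0.75,"delta_pos":[0,0,0],"yaw":-10},{"grip":0.75,"delta_pos":[0,0,0],"yaw":-10},{"grip":0.75,"delta_pos":[0,0,0],"yaw":-10},{"grip":0.75,"delta_pos":[0,0,0],"yaw":-10},{"grip":0.75,"delta_pos":[0,0,0],"yaw":0}]'
python3 go.py 445.3 268 60 85.4
```

```text
clock: 45.9
ee_pos: [691.5, 80.9, 144.4]
orientation: [[-0.271, 0.963, 0.005], [0.963, 0.271, 0.001], [-0.001, 0.005, -1.0]]
contact_force: [0.6, -0.3, -1.0]
grip_width: 32.9
gripper_force: 0.0
clock: 46.9
ee_pos: [690.3, 80.8, 141.6]
orientation: [[-0.997, 0.082, 0.001], [0.082, 0.997, 0.0], [-0.001, 0.0, -1.0]]
contact_force: [0.4, 0.0, -0.3]
grip_width: 65.2
gripper_force: 0.0
yaw -0.09 then dx dy dz [259.2 166.9  81.6] q7 1.47 t 46.9
```

```bash
python3 -m jog '[{"grip":0.85,"delta_pos":[35,22,0],"yaw":0},{"grip":0.85,"delta_pos":[48,31,0],"yaw":0},{"grip":0.85,"delta_pos":[48,31,0],"yaw":0},{"grip":0.85,"delta_pos":[48,31,0],"yaw":0},{"grip":0.85,"delta_pos":[48,31,0],"yaw":0},{"grip":0.85,"delta_pos":[32.2,20.9,0],"yaw":0},{"grip":0.85,"delta_pos":[0,0,30],"yaw":0},{"grip":0.85,"delta_pos":[0,0,30],"yaw":0}]'
python3 go.py 445.3 268 60 85.4
python3 - <<'E'
from fit import *
a=get_image("top");b=get_image("scene")
print(fit("tin",(445,268),0,yaw=False),fit("spanner",(690,81,1.49),6,tol=60))
cv2.imwrite("pics/p4.png",np.hstack([cv2.resize(a[95:190,145:295],(480,304)),cv2.copyMakeBorder(cv2.resize(b[215:305,205:300],(320,303)),0,1,0,0,0)]))
E
```

```text
clock: 47.9
ee_pos: [445.1, 269.1, 80.7]
orientation: [[-0.996, 0.084, 0.001], [0.084, 0.996, 0.002], [-0.001, 0.002, -1.0]]
contact_force: [0.1, -0.6, -1.3]
grip_width: 73.9
gripper_force: 0.0
yaw -0.24 then dx dy dz [-0.3 -1.1 20.7] q7 0.95 t 47.9
{'scene': ([445.7, 264.6], None, np.float64(0.095))} {'top': ([691.8, 81.4], np.float64(84.8), np.float64(0.2)), 'scene': ([690.7, 76.8], np.float64(85.1), np.float64(0.029)), 'top+scene': ([690.7, 76.8], np.float64(85.2), np.float64(0.115))}
```

View pics/p4.png

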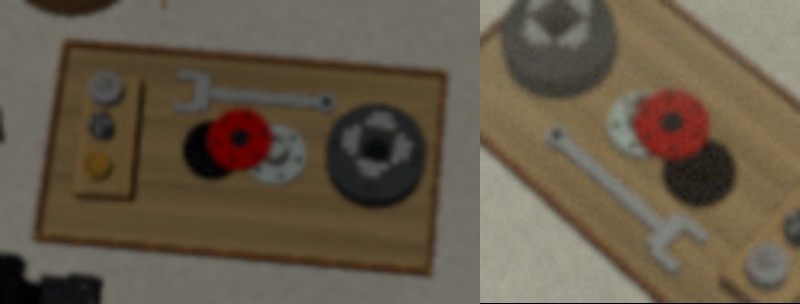

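Picture: spanner lies flat behind the pack, parallel to the row, from (175,90) to (335,102). The pack is undisturbed. Now the tin.

```bash
python3 -m jog '[{"grip":0.85,"delta_pos":[0,-0.6,25],"yaw":0},{"grip":0.85,"delta_pos":[0,0,22],"yaw":0},{"grip":0.85,"delta_pos":[0,0,12],"yaw":0},{"grip":0.85,"delta_pos":[0,0,5],"yaw":0},{"grip":0,"delta_pos":[0,0,0],"yaw":0},{"grip":0,"delta_pos":[0,0,0],"yaw":0},{"grip":0,"delta_pos":[0,0,0],"yaw":0},{"grip":0,"delta_pos":[0,0,0],"yaw":0}]' 20
python3 go.py 573.1 84.7 140 85.4
```

```text
clock: 49.2
ee_pos: [445.1, 268.0, 16.8]
orientation: [[-0.997, 0.08, 0.0], [0.08, 0.997, 0.0], [-0.0, 0.001, -1.0]]
contact_force: [-0.3, -0.4, 2.0]
grip_width: 43.2
gripper_force: 20.0
yaw -0.01 then dx dy dz [-142.2 -172.4 -123.2] q7 0.99 t 49.2
```

```bash
python3 -m jog '[{"grip":0,"delta_pos":[0,0,0],"yaw":0},{"grip":0,"delta_pos":[0,0,-10],"yaw":0},{"grip":0,"delta_pos":[0,0,-40],"yaw":0},{"grip":0,"delta_pos":[0,0,-45],"yaw":0},{"grip":0,"delta_pos":[0,0,-28],"yaw":0},{"grip":0,"delta_pos":[-23,-27,0],"yaw":0},{"grip":0,"delta_pos":[-38,-46,0],"yaw":0},{"grip":0,"delta_pos":[-38,-46,0],"yaw":0}]'
python3 -m jog '[{"grip":0,"delta_pos":[-30,-36,0],"yaw":0},{"grip":0,"delta_pos":[-14.2,-17.5,0],"yaw":0},{"grip":0,"delta_pos":[0,0,0],"yaw":0},{"grip":0,"delta_pos":[0,0,25],"yaw":0},{"grip":0,"delta_pos":[0,0,30],"yaw":0},{"grip":0,"delta_pos":[0,0,20],"yaw":0},{"grip":0,"delta_pos":[0,0,0],"yaw":0},{"grip":0,"delta_pos":[0,0,0],"yaw":0}]'
python3 go.py 574.1 84.6 22.8 85.4
```

```text
clock: 50.2
ee_pos: [534.8, 140.1, 140.2]
orientation: [[-0.997, 0.079, 0.001], [0.079, 0.997, 0.001], [-0.001, 0.001, -1.0]]
contact_force: [0.4, 0.7, -0.3]
grip_width: 43.3
gripper_force: 20.0
clock: 51.2
ee_pos: [574.1, 85.2, 65.5]
orientation: [[-0.997, 0.079, 0.001], [0.079, 0.997, 0.001], [-0.001, 0.001, -1.0]]
contact_force: [0.1, -1.2, -2.4]
grip_width: 43.3
gripper_force: 20.0
yaw 0.05 then dx dy dz [-0.  -0.6 42.7] q7 1.45 t 51.2
```

```bash
python3 -m jog '[{"grip":0,"delta_pos":[0,-0.6,18],"yaw":0},{"grip":0,"delta_pos":[0,0,12],"yaw":0},{"grip":0,"delta_pos":[0,0,6],"yaw":0},{"grip":0,"delta_pos":[0,0,4],"yaw":0},{"grip":0,"delta_pos":[0,0,1.5],"yaw":0},{"grip":0,"delta_pos":[0,0,1],"yaw":0},{"grip":0,"delta_pos":[0,0,0],"yaw":0},{"grip":0,"delta_pos":[0,0,0],"yaw":0}]'
python3 go.py 574.1 84.6 22.8 85.4
```

```text
clock: 52.2
ee_pos: [573.9, 83.7, 22.8]
orientation: [[-0.997, 0.08, 0.0], [0.08, 0.997, 0.001], [-0.0, 0.001, -1.0]]
contact_force: [-4.3, -0.2, 6.6]
grip_width: 43.6
gripper_force: 20.0
yaw -0.02 then dx dy dz [-0.1  0.9 -0. ] q7 1.47 t 52.2
```

```bash
python3 -m jog '[{"grip":0.65,"delta_pos":[0,0,0],"yaw":0},{"grip":0.65,"delta_pos":[0,0,0],"yaw":0},{"grip":0.65,"delta_pos":[0,0,0],"yaw":0},{"grip":0.65,"delta_pos":[0,0,-15],"yaw":0},{"grip":0.65,"delta_pos":[0,0,-40],"yaw":0},{"grip":0.65,"delta_pos":[0,0,-45],"yaw":0},{"grip":0.65,"delta_pos":[0,0,-40],"yaw":0},{"grip":0.65,"delta_pos":[0,0,-40],"yaw":0}]'
python3 -m jog '[{"grip":0.65,"delta_pos":[20,40,0],"yaw":0},{"grip":0.65,"delta_pos":[20,50,0],"yaw":0},{"grip":0.65,"delta_pos":[20,50,0],"yaw":0},{"grip":0.65,"delta_pos":[20,50,0],"yaw":0},{"grip":0.65,"delta_pos":[20,50,0],"yaw":0},{"grip":0.65,"delta_pos":[0,30,0],"yaw":0},{"grip":0.65,"delta_pos":[0,0,0],"yaw":0},{"grip":0.65,"delta_pos":[0,0,0],"yaw":0}]'
python3 - <<'E'
from fit import *
a=get_image("top");b=get_image("scene")
for n,x0,z,y in [("tin",(574,84,0),6,0),("spanner",(690,81,1.49),6,1),("red_plate",(633,80,0),15,0),("silver_plate",(630,50,0),6,0)]: print(n,fit(n,x0,z,yaw=bool(y)))
cv2.imwrite("pics/p5.png",np.hstack([cv2.resize(a[95:245,145:295],(400,400)),cv2.resize(b[190:315,205:330],(400,400))]))
E
```

```text
clock: 53.2
ee_pos: [573.8, 83.6, 204.5]
orientation: [[-0.997, 0.081, 0.001], [0.081, 0.997, 0.001], [-0.001, 0.001, -1.0]]
contact_force: [0.1, 0.4, -0.7]
grip_width: 56.5
gripper_force: 0.0
clock: 54.2
ee_pos: [496.4, 359.7, 202.6]
orientation: [[-0.997, 0.082, 0.001], [0.082, 0.997, -0.0], [-0.001, -0.0, -1.0]]
contact_force: [0.6, 0.6, -0.0]
grip_width: 56.6
gripper_force: 0.0
tin {'top': ([574.8, 82.9], None, np.float64(0.11)), 'scene': ([573.2, 79.5], None, np.float64(0.088)), 'top+scene': ([573.7, 80.5], None, np.float64(0.128))}
spanner {'top': ([689.6, 82.0], np.float64(85.6), np.float64(0.147)), 'scene': ([689.4, 77.5], np.float64(85.9), np.float64(0.053)), 'top+scene': ([690.0, 80.3], np.float64(85.9), np.float64(0.108))}
red_plate {'top': ([633.0, 80.0], None, np.float64(0.06))}
silver_plate {'top': ([630.3, 48.8], None, np.float64(0.234)), 'scene': ([634.0, 40.4], None, np.float64(0.512)), 'top+scene': ([630.9, 46.0], None, np.float64(0.382))}
```

View pics/p5.png

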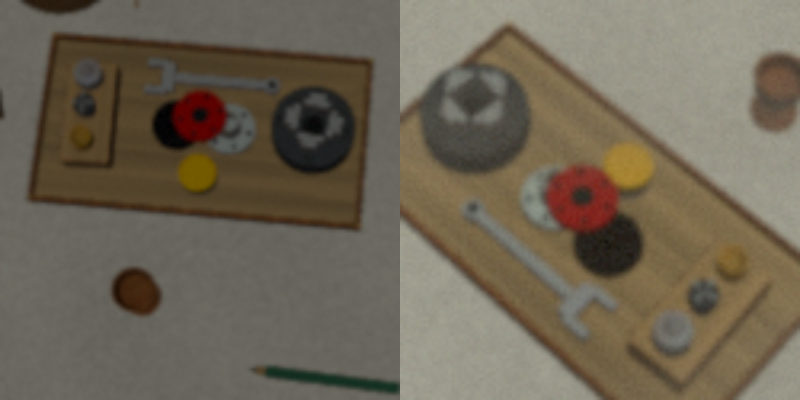

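Picture: the pack is in the middle with red on top (200,115), the spanner behind it (215,80) and the tin in front (197,172). The egg cup (137,291) has not moved. Everything is as asked, so I'm handing it in.

```bash
python3 -c "
from station import r
print(r.sign_off())"
```

```text
the job is handed in; nothing more can be done
None
```

The job is handed in: the silver and black plates are in the tray with the red one packed hub down between them, the spanner lies behind and the tin stands in front, and I left the egg cup and gouge alone; the spanner's middle sits about 5 mm off the row's centre, towards the chuck, because I split the difference between its middle and its balance point.

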